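Lantern battery change: cells into the charger, then the cap of unknown thread held off

TASK

Get the lantern ready for its battery change: first drop the two loose battery cells upright into the two wells of the charging block, one in each and right to the bottom. Then unscrew the wing cap on the lantern; nobody knows whether its thread is left- or right-handed, so turn it whichever way it loosens, lift it off, and finish still holding it in the gripper, at least 6 cm clear above the lantern's neck. Leave the other things on the shelf where they are.

Things in the scene. Friction and masses are not known exactly. Their poses are not given: they have to be found in the camera images.
- lantern: Red hand lantern fixed in a cradle, about 210 x 110 mm, long along its x. Origin: centre of the cradle's underside on the shelf. The flat top of its body is 56 mm up; the lamp head at the +x end (58 to 104 mm from the origin) reaches 94 mm up; a press button 5 mm high stands on top at x = +30 mm. The neck with the wing cap is on top at x = -30 mm. It does not move.
- neck (a point): Centre of the top of the lantern's screw neck, 78 mm above the shelf, hidden under the cap at the start; axes as the lantern's. The neck is 30 mm across (42 mm over its thread lugs).
- cap_wing (a point): Middle of the wing of the grey screw cap on the lantern; axes turn with the cap, z up. The wing is an upright bar 44 mm long (this x), 12 mm thick (this y), 28 mm high (14 mm above and below this point), standing on a round cap 54 mm across and 22 mm high. At the start it runs across the lantern (along its y), this point 96 mm above the shelf.
- cap: The same cap (loose, about 40 g); origin 36 mm below the wing's middle. Coarse two-lug thread of unknown hand, which differs from start to start: the wrong way it stops dead after about 10 degrees; the right way it turns freely, without rising, and lifts straight off between 55 and 120 degrees from its start. Before that it lifts only 1.5 mm.
- charger: Grey charging block, fixed, 90 mm (its x) x 150 mm (its y) x 40 mm high; origin at the centre of its underside on the shelf. Two round wells in its top, 66 mm apart along its y.
- charger_hole0 (a point): Centre of the mouth of one well (on the block's -y side), in the top face 40 mm above the shelf; 32 mm wide, 24 mm deep, with a 3 mm chamfer.
- charger_hole1 (a point): Centre of the mouth of the other well (on the block's +y side), the same size.
- cell_a_mid (a point): Middle of a battery cell, an upright cylinder 26 mm across and 50 mm high (about 65 g) standing on the shelf; this point is 25 mm up. Seated in a well it sticks out 26 mm. Either cell may go in either well.
- cell_b_mid (a point): Middle of the other battery cell, identical.
- dish: White ceramic dish, 100 mm across, 28 mm high; origin at its underside. Leave alone.
- bulb_a: Spiral energy-saver bulb lying on the shelf, 120 mm long along its x, 44 mm across; origin under it. Leave alone.
- bulb_b: A second such bulb. Leave alone.
- screwdriver: Blue screwdriver lying along its x, 170 mm long. Leave alone.
- jar: Glass jar with a metal lid, 64 mm across, 85 mm high; origin at its underside. Leave alone.
- tester: Black hand-held tester lying flat, 120 x 70 x 40 mm; origin under its centre. Leave alone.

How it is judged:
On the way, in this order (a step that is already met when the one before it is completed fails the run):
1. both cells stand at the bottom of the wells, one in each, and are let go ((((horizontal distance between cell_a_mid and charger_hole0 below 0.007 m and z of cell_a_mid in the frame of charger_hole0 below 0.007 m and angle between cell_a_mid's own z axis and vertical below 0.25 rad) and (horizontal distance between cell_b_mid and charger_hole1 below 0.007 m and z of cell_b_mid in the frame of charger_hole1 below 0.007 m and angle between cell_b_mid's own z axis and vertical below 0.25 rad)) or ((horizontal distance between cell_a_mid and charger_hole1 below 0.007 m and z of cell_a_mid in the frame of charger_hole1 below 0.007 m and angle between cell_a_mid's own z axis and vertical below 0.25 rad) and (horizontal distance between cell_b_mid and charger_hole0 below 0.007 m and z of cell_b_mid in the frame of charger_hole0 below 0.007 m and angle between cell_b_mid's own z axis and vertical below 0.25 rad))) and contact force between the fingers and cell_a below 0.1 N and contact force between the fingers and cell_b below 0.1 N), for 0.2 s.
2. the cap is turned loose while still on the neck (over 34 degrees from its start, not lifted more than 8 mm) (angle between the x axis of cap_wing and the y axis of lantern, either way round above 0.6 rad and height (world z) of cap_wing below 0.104 m and horizontal distance between cap_wing and neck below 0.008 m), for 0.1 s.
At the end, for the whole second after the job is handed in: A cell upright (under 0.25 rad) in each well, within 7 mm of its axis and 6 mm of its floor, let go; the cap at rest in the fingers' grip, not touching the lantern, the middle of its wing over 160 mm above the shelf (underside 46 mm above the neck) (all of step 1 and height (world z) of cap_wing above 0.16 m and contact force between the fingers and cap above 1 N and contact force between cap and lantern below 0.1 N and linear speed of cap below 0.05 m/s); the arm keeps its last pose, push and grip.
It fails at once if another thing on the shelf is moved more than 30 mm (distance of any of dish, bulb_a, bulb_b, screwdriver, jar, tester from where it was at the start of the episode above 0.03 m).
It also fails if it takes over 64 s, if anything falls off the work surface, if the arm or the gripper's body presses on something with over 40 N, if the wrist force passes 120 N, or if a joint passes its speed limit or range.

ROBOT

A 6-joint arm with a two-finger parallel gripper is mounted at the origin on the work surface. World frame = base frame: x ahead of the robot, y to its left, z up, the work surface at z = 0. Lengths are in m, angles in rad, forces in N, time in s.
With the tool pointing down it reaches from about 0.25 to 0.775 m from the base axis. Payload 4 kg.
Tool frame: the origin (TCP) lies midway between the tips of the shut fingers; the grasp point (between the pads) lies 19 mm behind it; z points along the fingers, y is the line along which they close (so a half turn about z gives the same grasp; the last joint's range is limited). The gripper opens to 94 mm and grips with 3 to 60 N. Pads are 16 mm wide; open, the fingers measure 119 mm over their backs; the gripper's body (75 mm by 177 mm) begins 78 mm behind the grasp point.
Start: joints at [1.149, 0.087, 1.371, -0, 1.684, -0.103], TCP at [0.172, 0.522, 0.206] pointing down, gripper open.
Joint ranges: [-3.1, 3.1], [-0.76, 2.03], [0.27, 2.55], [-1.08, 4.22], [0.17, 2.65], [-2.57, 2.57]. Speed limits (rad/s): [2.79, 2.79, 3.14, 3.14, 3.14, 3.14].

INTERFACE

Orientations are given as a 3x3 rotation matrix whose columns are the frame's x, y, z axes.
In Python, from bench import status, vision, order gives the robot as it stands. The module is installed in compiled form; this text tells all that it offers.
- The arm moves only by the shell command python3 -m creep 'ROWS' [FORCE]. ROWS is JSON, a list of rows, each an object with "translation": the shift along the tool's x, y, z normalised to -1 to 1, where 1 is 800 mm, a list of three; "rot": the turn, a rotation vector about the tool's x, y, z normalised to -1 to 1, where 1 is 120 degrees, a list of three; "fingers": the opening, from -1 (shut) to 1 (fully open). In form: [{"translation": [x, y, z], "rot": [rx, ry, rz], "fingers": fingers}, ...]. A call has 1 to 10 rows; each row shifts and turns the commanded pose from where the row before left it, along the tool's axes as they then stand; what a row does not reach is not made up. A row lasts 1/12 s, in which the tool goes at most 41.7 mm and 7.16 degrees, less where a joint would pass 70% of its speed; a pose out of reach is approached as far as the arm can. A call with a number of a shift or a turn outside -1 to 1 is refused whole. A call with a gripper value outside its range is refused whole. The fingers move at their own pace and stop on an object; FORCE is the grip in N (left out, the last holds). Time passes only in rows, so rows that do not move let the fingers close. It gives the time, the measured TCP pose, the force, the opening and the grip force at its end, in the units of the state.
- status.read_state(): the state, without advancing time (a new reading comes with each control period).
- vision.snapshot(name): name is "side" or "top"; returns the picture (384x512x3 uint8, blue, green, red); there is no depth.
- vision.camera_info(name): a dict with "fx", "fy", "cx", "cy" (pixels), "cam_to_world" (4x4, takes a point from camera to world coordinates). Camera axes: x right, y down, z forward; pixel columns grow to the right and rows downward; lengths in m; the calibration is good to about 2 mm. A picture is of the moment at which its call begins. camera_info takes no time and is no camera call.
- order.sign_off(): hands the job in; it is judged then, once.
The state is a dict: "t": time; "q": joint angles; "qvel": joint speeds; "joint_torque": joint torques, N m; "position": TCP position; "tcp_rot": TCP orientation; "force": force on the tool from outside, world axes, zero at the start; "torque": the same for the moment, N m; "finger_gap": finger opening in m; "gripper_force": force on a finger pad.
Only numpy, scipy, OpenCV 4.12 (cv2) and the standard library are available. Lean on these libraries where they do the work, as an engineer would, in place of code of your own. Each camera call takes 0.05 s, during which the arm holds its last target. There are 200 camera calls.

## Working session

There is one attempt and no reset: what is moved stays moved. The work goes in short steps, Python scripts to look and compute and a shell command to move; the robot and the scene stay as the last step left them, time stands still between calls to the robot, and variables do not carry over. Pictures are saved under pics/ and viewed, at most 10 in all, crops included, and the job is handed in when it is done.

```bash
mkdir -p pics
python3 - <<'E'
from bench import status,vision
import cv2,numpy as np
for n in("top","side"):
    cv2.imwrite(f"pics/{n}0.png",vision.snapshot(n)); c=vision.camera_info(n); print(n,c["fx"],c["fy"],c["cx"],c["cy"],np.round(c["cam_to_world"],3).tolist())
s=status.read_state(); print(s["t"],s["position"],np.round(s["tcp_rot"],3).tolist(),s["finger_gap"])
E
```

```text
top 389.0024413163998 389.0024413163998 262.28184077392143 188.54061936023444 [[0.006, -0.982, 0.189, 0.358], [-1.0, -0.01, -0.02, 0.018], [0.022, -0.188, -0.982, 1.09], [0.0, 0.0, 0.0, 1.0]]
side 436.9855458810147 436.9855458810147 255.47660793983852 193.49108327673267 [[0.999, -0.038, 0.015, 0.531], [-0.037, -0.685, 0.727, -0.848], [-0.017, -0.727, -0.686, 0.877], [0.0, 0.0, 0.0, 1.0]]
0.1 [0.17219767 0.52184436 0.20446241] [[-0.95, 0.313, -0.001], [0.313, 0.95, -0.002], [0.0, -0.002, -1.0]] 0.09386314546778328
```

View pics/top0.png

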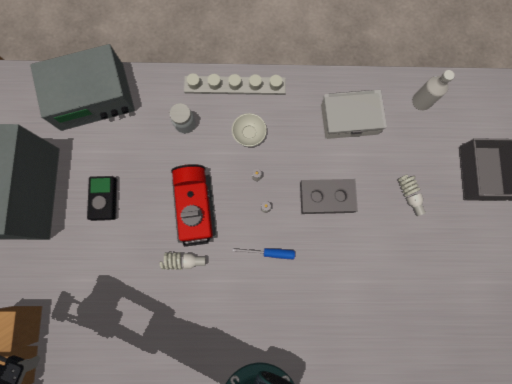

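View pics/side0.png

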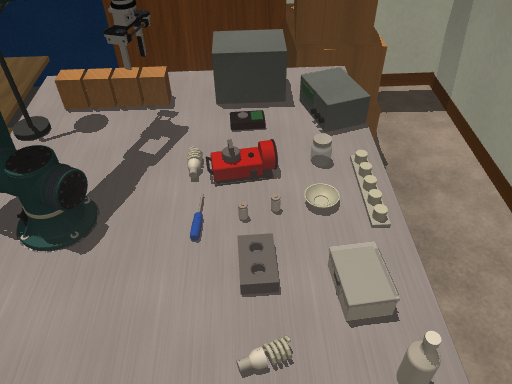

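Top view: cells at about (257,174) and (266,207), wells at (316,196) and (340,196), wing at (191,215). The side view shows cells at (243,212) and (276,204). I'll take a closer look and cast rays.

```bash
cat > h.py <<'E'
from bench import status,vision
import cv2,numpy as np
def ray(n,u,v):
    c=vision.camera_info(n);T=np.array(c["cam_to_world"])
    return T[:3,3],T[:3,:3]@np.array([(u-c["cx"])/c["fx"],(v-c["cy"])/c["fy"],1])
def plane(n,u,v,z):
    o,d=ray(n,u,v);return o+d*(z-o[2])/d[2]
def two(a,b):
    o1,d1=ray("top",*a);o2,d2=ray("side",*b)
    s=np.linalg.lstsq(np.c_[d1,-d2],o2-o1,rcond=None)[0]
    p,q=o1+s[0]*d1,o2+s[1]*d2
    return (p+q)/2,np.linalg.norm(p-q)
def proj(n,p):
    c=vision.camera_info(n);T=np.array(c["cam_to_world"]);k=T[:3,:3].T@(np.array(p)-T[:3,3])
    return c["fx"]*k[0]/k[2]+c["cx"],c["fy"]*k[1]/k[2]+c["cy"]
E
python3 - <<'E'
from h import *
t=cv2.imread("pics/top0.png");s=cv2.imread("pics/side0.png")
a=cv2.resize(t[160:260,165:365],None,fx=4,fy=4,interpolation=cv2.INTER_CUBIC)
cv2.imwrite("pics/topc.png",a)
b=cv2.resize(s[130:300,190:300],None,fx=3.5,fy=3.5,interpolation=cv2.INTER_CUBIC)
cv2.imwrite("pics/sidec.png",b)
for n,u,v,z in[("top",257,174,.05),("top",266,207,.05),("side",243,205,.05),("side",276,198,.05),("top",316.5,196,.04),("top",340.5,196,.04),("side",256,246,.04),("side",258,268,.04),("top",191,215,.11)]:print(n,u,v,plane(n,u,v,z).round(3))
E
```

```text
top 257 174 [0.599 0.012 0.05 ]
top 266 207 [ 0.507 -0.013  0.05 ]
side 243 205 [ 0.514 -0.015  0.05 ]
side 276 198 [0.605 0.007 0.05 ]
top 316.5 196 [ 0.541 -0.152  0.04 ]
top 340.5 196 [ 0.541 -0.219  0.04 ]
side 256 246 [ 0.544 -0.151  0.04 ]
side 258 268 [ 0.546 -0.218  0.04 ]
top 191 215 [0.477 0.177 0.11 ]
```

View pics/topc.png

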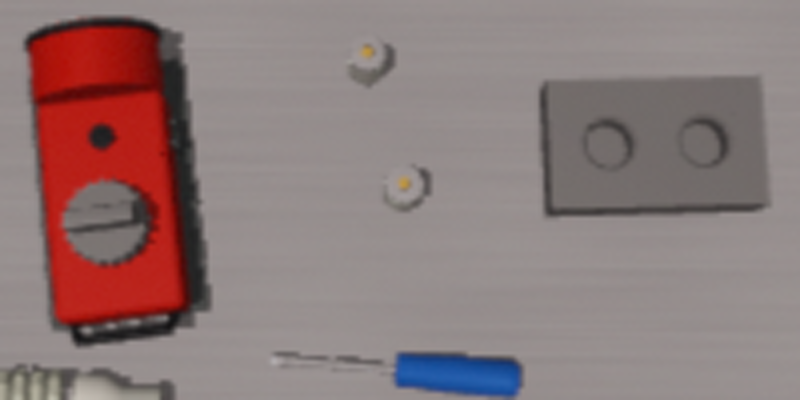

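View pics/sidec.png

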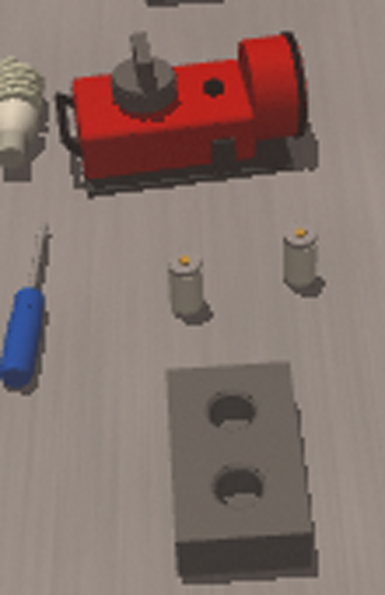

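The crops show the cells' yellow contact dots clearly, both wells, and the cap disc centred near crop (106,222) with its wing across the lantern. Now for exact positions.

Run:
```python
from h import *
t=cv2.imread("pics/top0.png");s=cv2.imread("pics/side0.png")
def dots(im,x0,x1,y0,y1):
    h=cv2.cvtColor(im[y0:y1,x0:x1],cv2.COLOR_BGR2HSV)
    m=((h[...,0]>12)&(h[...,0]<32)&(h[...,1]>85)).astype(np.uint8)
    n,l,st,c=cv2.connectedComponentsWithStats(m);return [(tuple((c[i]+[x0,y0]).round(2)),st[i,4]) for i in range(1,n)]
print(dots(t,240,290,160,220));print(dots(s,230,290,185,225))
T=lambda x,y:((x+.5)/4-.5+165,(y+.5)/4-.5+160)
S=lambda x,y:((x+.5)/3.5-.5+190,(y+.5)/3.5-.5+130)
for a,b in[((368,51),(300,232)),((404,183),(184,261)),((608,144),(231,411)),((703,142),(238,487)),((106,222),(145,86))]:
    p,e=two(T(*a),S(*b));print(p.round(4),round(e,4))
for a in((608,144),(703,142)):print("hole",plane("top",*T(*a),.04).round(4))
for a in((231,411),(238,487)):print("holeS",plane("side",*S(*a),.04).round(4))
print("cap",plane("top",*T(106,222),.082).round(4),plane("side",*S(145,86),.082).round(4))
for a in((545,82),(765,78),(770,205),(550,213)):print("chg",plane("top",*T(*a),.04).round(4))
for a,b in(((38,100),(57,320)),((162,92),(188,305))):
    p,q=plane("top",*T(*a),.056),plane("top",*T(*b),.056);print("edge",p.round(3),q.round(3),np.degrees(np.arctan2(*(p-q)[[1,0]])))
```

```text
[((np.float64(256.2), np.float64(172.6)), np.int32(5)), ((np.float64(265.5), np.float64(205.0)), np.int32(6))]
[((np.float64(275.5), np.float64(196.0)), np.int32(8)), ((np.float64(242.29), np.float64(204.0)), np.int32(7))]
[0.6029 0.0127 0.052 ] 0.0006
[ 0.512  -0.0124  0.05  ] 0.0003
[ 0.5424 -0.153   0.0382] 0.0009
[ 0.5446 -0.2189  0.0375] 0.001
[0.4821 0.1841 0.0672] 0.0009
hole [ 0.5417 -0.1528  0.04  ]
hole [ 0.5437 -0.2184  0.04  ]
holeS [ 0.5428 -0.1544  0.04  ]
holeS [ 0.5451 -0.2206  0.04  ]
cap [0.4799 0.1817 0.082 ] [0.4834 0.1655 0.082 ]
chg [ 0.5848 -0.11    0.04  ]
chg [ 0.5892 -0.263   0.04  ]
chg [ 0.5005 -0.2629  0.04  ]
chg [ 0.4937 -0.1122  0.04  ]
edge [0.565 0.235 0.056] [0.418 0.215 0.056] 7.564228407900174
edge [0.572 0.152 0.056] [0.428 0.13  0.056] 8.69137424002622
```

```bash
python3 -m creep '[{"translation":[0,0,0],"rot":[0,0,0.0595],"fingers":0.2},{"translation":[0,0,0],"rot":[0,0,0.0595],"fingers":0.2},{"translation":[0,0,0],"rot":[0,0,0.0595],"fingers":0.2},{"translation":[0,0,0],"rot":[0,0,0.0595],"fingers":0.2},{"translation":[0,0,0],"rot":[0,0,0.0595],"fingers":0.2},{"translation":[0,0,0],"rot":[0,0,0.0595],"fingers":0.2},{"translation":[0,0,0],"rot":[0,0,0.0595],"fingers":0.2},{"translation":[0,0,0],"rot":[0,0,0.0595],"fingers":0.2},{"translation":[0,0,0],"rot":[0,0,0.0595],"fingers":0.2},{"translation":[0,0,0],"rot":[0,0,0.0595],"fingers":0.2}]' 25
python3 -c "
from h import *
s=status.read_state();print(s['position'],s['tcp_rot'].round(4) if hasattr(s['tcp_rot'],'round') else s['tcp_rot'],s['q'])"
```

```text
t: 0.93
position: [0.1722, 0.522, 0.2048]
tcp_rot: [[0.0, 1.0, -0.001], [1.0, -0.0, -0.001], [-0.001, -0.001, -1.0]]
force: [0.3, 0.8, 0.3]
finger_gap: 0.0563
gripper_force: 0.0
[0.17224863 0.52198373 0.20478818] [[ 3.0e-04  1.0e+00 -5.0e-04]
 [ 1.0e+00 -3.0e-04 -1.2e-03]
 [-1.2e-03 -5.0e-04 -1.0e+00]] [1.14890078e+00 8.76386520e-02 1.37164104e+00 7.14007582e-06
 1.68360748e+00 1.14923569e+00]
```

```bash
python3 -m creep '[{"translation":[-0.0418,0.0266,0],"rot":[0,0,0],"fingers":0.2},{"translation":[-0.0418,0.0266,0],"rot":[0,0,0],"fingers":0.2},{"translation":[-0.0418,0.0266,0],"rot":[0,0,0],"fingers":0.2},{"translation":[-0.0418,0.0266,0],"rot":[0,0,0],"fingers":0.2},{"translation":[-0.0418,0.0266,0],"rot":[0,0,0],"fingers":0.2},{"translation":[-0.0418,0.0266,0],"rot":[0,0,0],"fingers":0.2},{"translation":[-0.0418,0.0266,0],"rot":[0,0,0],"fingers":0.2},{"translation":[-0.0418,0.0266,0],"rot":[0,0,0],"fingers":0.2},{"translation":[-0.0418,0.0266,0],"rot":[0,0,0],"fingers":0.2},{"translation":[-0.0418,0.0266,0],"rot":[0,0,0],"fingers":0.2}]'
```

```text
t: 1.77
position: [0.3875, 0.1873, 0.2052]
tcp_rot: [[-0.006, 1.0, -0.0], [1.0, 0.006, 0.0], [0.0, -0.0, -1.0]]
force: [-0.4, -0.1, -0.0]
finger_gap: 0.0563
gripper_force: 0.0
```

```bash
python3 -m creep '[{"translation":[-0.0416,0.026,0],"rot":[0,0,0],"fingers":0.2},{"translation":[-0.0416,0.026,0],"rot":[0,0,0],"fingers":0.2},{"translation":[-0.0416,0.026,0],"rot":[0,0,0],"fingers":0.2},{"translation":[-0.0416,0.026,0],"rot":[0,0,0],"fingers":0.2},{"translation":[-0.0416,0.026,0],"rot":[0,0,0],"fingers":0.2},{"translation":[-0.0416,0.026,0],"rot":[0,0,0],"fingers":0.2},{"translation":[0,0,0.04],"rot":[0,0,0],"fingers":0.2},{"translation":[0,0,0.04],"rot":[0,0,0],"fingers":0.2},{"translation":[0,0,0.04],"rot":[0,0,0],"fingers":0.2},{"translation":[0,0,0.04],"rot":[0,0,0],"fingers":0.2}]'
python3 - <<'E'
from h import *
im=vision.snapshot("side");s=status.read_state();print(s["position"],proj("side",s["position"]))
cv2.imwrite("pics/s1.png",cv2.resize(im[130:270,160:340],None,fx=4,fy=4))
E
```

```text
t: 2.6
position: [0.5128, -0.0102, 0.0756]
tcp_rot: [[-0.005, 1.0, -0.001], [1.0, 0.005, 0.0], [0.0, -0.001, -1.0]]
force: [0.7, 0.3, 0.5]
finger_gap: 0.0564
gripper_force: 0.0
[ 0.50756055 -0.0094732   0.06795364] (np.float64(240.20316700888776), np.float64(198.73909459958992))
```

View pics/s1.png

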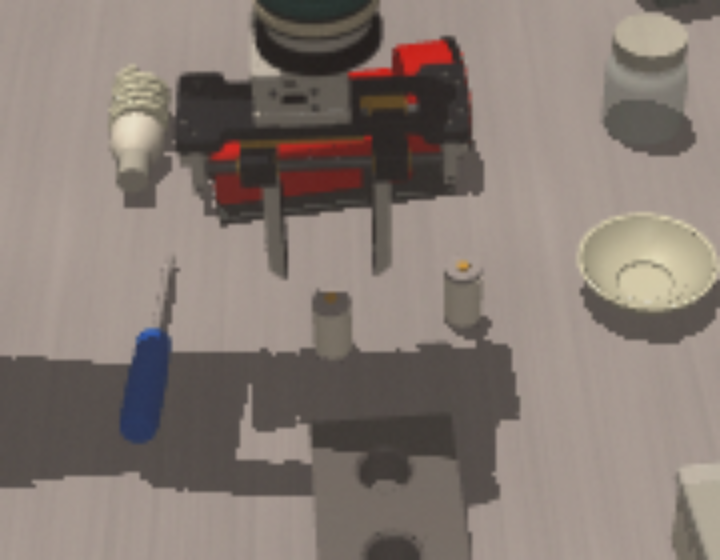

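The fingers straddle cell B, with tips at side (229,199) and (255,199). Descending with a small correction.

```bash
python3 -m creep '[{"translation":[0,0,0],"rot":[0,0,0],"fingers":0.2},{"translation":[0,0,0],"rot":[0,0,0],"fingers":0.2}]'; python3 -m creep '[{"translation":[-0.002,0.002,0.02],"rot":[0,0,0],"fingers":0.2},{"translation":[0,0,0.02],"rot":[0,0,0],"fingers":0.2},{"translation":[0,0,0],"rot":[0,0,0],"fingers":0.2},{"translation":[0,0,0],"rot":[0,0,0],"fingers":0.2}]'
```

```text
t: 2.82
position: [0.5132, -0.0097, 0.078]
tcp_rot: [[-0.006, 1.0, -0.0], [1.0, 0.006, 0.0], [0.0, -0.0, -1.0]]
force: [0.7, 0.4, -0.3]
finger_gap: 0.0561
gripper_force: 0.0
t: 3.15
position: [0.5158, -0.0114, 0.0474]
tcp_rot: [[-0.006, 1.0, 0.002], [1.0, 0.006, -0.0], [-0.0, 0.002, -1.0]]
force: [-1.0, 0.6, 0.2]
finger_gap: 0.0566
gripper_force: 0.0
```

```bash
python3 -m creep '[{"translation":[-0.0015,-0.004,0.0145],"rot":[0,0,0],"fingers":0.2},{"translation":[0,0,0.0145],"rot":[0,0,0],"fingers":0.2},{"translation":[0,0,0],"rot":[0,0,0],"fingers":0.2},{"translation":[0,0,0],"rot":[0,0,0],"fingers":-0.8},{"translation":[0,0,0],"rot":[0,0,0],"fingers":-0.8},{"translation":[0,0,0],"rot":[0,0,0],"fingers":-0.8},{"translation":[0,0,0],"rot":[0,0,0],"fingers":-0.8},{"translation":[0,0,0],"rot":[0,0,0],"fingers":-0.8},{"translation":[0,0,0],"rot":[0,0,0],"fingers":-0.8}]' 25
```

```text
t: 3.9
position: [0.5119, -0.0126, 0.0226]
tcp_rot: [[-0.006, 1.0, 0.001], [1.0, 0.006, 0.0], [0.0, 0.001, -1.0]]
force: [0.5, 0.4, 0.1]
finger_gap: 0.0253
gripper_force: 25.0
```

```bash
python3 -m creep '[{"translation":[0,0,-0.0333],"rot":[0,0,0],"fingers":-0.8},{"translation":[0,0,-0.0333],"rot":[0,0,0],"fingers":-0.8},{"translation":[0,0,-0.0333],"rot":[0,0,0],"fingers":-0.8},{"translation":[-0.0431,0.0065,0],"rot":[0,0,0],"fingers":-0.8},{"translation":[-0.0431,0.0065,0],"rot":[0,0,0],"fingers":-0.8},{"translation":[-0.0431,0.0065,0],"rot":[0,0,0],"fingers":-0.8},{"translation":[-0.0431,0.0065,0],"rot":[0,0,0],"fingers":-0.8},{"translation":[-0.0431,0.0065,0],"rot":[0,0,0],"fingers":-0.8},{"translation":[-0.0431,0.0065,0],"rot":[0,0,0],"fingers":-0.8}]'; python3 -m creep '[{"translation":[0,0,0],"rot":[0,0,0],"fingers":-0.8},{"translation":[0,0,0],"rot":[0,0,0],"fingers":-0.8},{"translation":[0,0,0],"rot":[0,0,0],"fingers":-0.8}]'
```

```text
t: 4.65
position: [0.5439, -0.2209, 0.1021]
tcp_rot: [[-0.006, 1.0, 0.0], [1.0, 0.006, 0.0], [0.0, 0.0, -1.0]]
force: [0.2, 0.0, -0.2]
finger_gap: 0.0254
gripper_force: 25.0
t: 4.9
position: [0.5436, -0.2188, 0.1018]
tcp_rot: [[-0.006, 1.0, -0.001], [1.0, 0.006, 0.001], [0.001, -0.001, -1.0]]
force: [0.9, 0.1, -0.6]
finger_gap: 0.0253
gripper_force: 25.0
```

```bash
python3 -m creep '[{"translation":[0,0.0005,0.024],"rot":[0,0,0],"fingers":-0.8},{"translation":[0,0,0.024],"rot":[0,0,0],"fingers":-0.8},{"translation":[0,0,0.006],"rot":[0,0,0],"fingers":-0.8},{"translation":[0,0,0.006],"rot":[0,0,0],"fingers":-0.8},{"translation":[0,0,0],"rot":[0,0,0],"fingers":-0.8}]'
python3 - <<'E'
from h import *
im=vision.snapshot("side")
cv2.imwrite("pics/s2.png",cv2.resize(im[180:300,200:320],None,fx=4.5,fy=4.5))
E
```

```text
t: 5.32
position: [0.5438, -0.2178, 0.0535]
tcp_rot: [[-0.007, 1.0, -0.002], [1.0, 0.007, 0.001], [0.001, -0.002, -1.0]]
force: [0.4, 0.5, -0.9]
finger_gap: 0.0252
gripper_force: 25.0
```

View pics/s2.png

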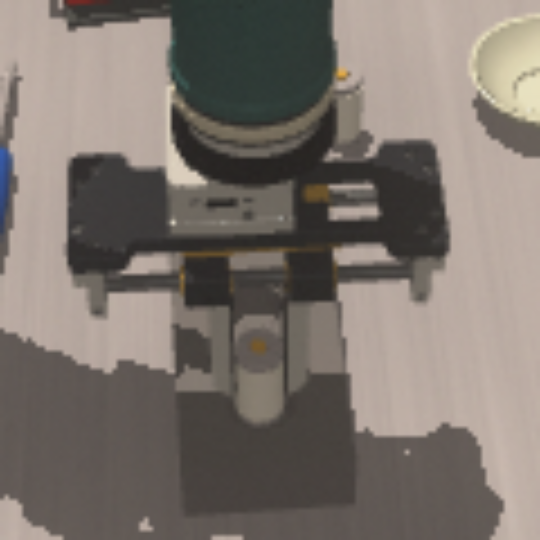

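Cell B is hanging in the well at side (258,255), with no contact force. Lower and release.

```bash
python3 -m creep '[{"translation":[0,0,0.006],"rot":[0,0,0],"fingers":-0.8},{"translation":[0,0,0.006],"rot":[0,0,0],"fingers":-0.8},{"translation":[0,0,0],"rot":[0,0,0],"fingers":-0.8}]'; python3 -m creep '[{"translation":[0,0,0],"rot":[0,0,0],"fingers":0.1},{"translation":[0,0,0],"rot":[0,0,0],"fingers":0.1},{"translation":[0,0,0],"rot":[0,0,0],"fingers":0.1},{"translation":[0,0,-0.03],"rot":[0,0,0],"fingers":0.2},{"translation":[0,0,-0.045],"rot":[0,0,0],"fingers":0.2},{"translation":[0,0,-0.03],"rot":[0,0,0],"fingers":0.2}]'
```

```text
t: 5.62
position: [0.544, -0.219, 0.044]
tcp_rot: [[-0.006, 1.0, -0.001], [1.0, 0.006, 0.001], [0.001, -0.001, -1.0]]
force: [-0.3, 0.5, -1.2]
finger_gap: 0.0248
gripper_force: 25.0
t: 6.12
position: [0.5448, -0.2196, 0.131]
tcp_rot: [[-0.006, 1.0, 0.002], [1.0, 0.006, -0.001], [-0.001, 0.002, -1.0]]
force: [1.1, 0.3, 0.1]
finger_gap: 0.0563
gripper_force: 0.0
```

```bash
python3 -m creep '[{"translation":[0.0414,0.0106,0],"rot":[0,0,0],"fingers":0.2},{"translation":[0.0414,0.0106,0],"rot":[0,0,0],"fingers":0.2},{"translation":[0.0414,0.0106,0],"rot":[0,0,0],"fingers":0.2},{"translation":[0.0414,0.0106,0],"rot":[0,0,0],"fingers":0.2},{"translation":[0.0414,0.0106,0],"rot":[0,0,0],"fingers":0.2},{"translation":[0.0414,0.0106,0],"rot":[0,0,0],"fingers":0.2},{"translation":[0.0414,0.0106,0],"rot":[0,0,0],"fingers":0.2},{"translation":[0,0,0.0445],"rot":[0,0,0],"fingers":0.2},{"translation":[0,0,0.0445],"rot":[0,0,0],"fingers":0.2},{"translation":[0,0,0],"rot":[0,0,0],"fingers":0.2}]'
```

```text
t: 6.95
position: [0.5971, 0.0141, 0.0497]
tcp_rot: [[-0.007, 1.0, -0.014], [1.0, 0.007, 0.001], [0.001, -0.014, -1.0]]
force: [-0.9, 0.2, -2.0]
finger_gap: 0.056
gripper_force: 0.0
```

Still settling; let it come to rest and read again.

```bash
python3 -m creep '[{"translation":[0,0,0],"rot":[0,0,0],"fingers":0.2},{"translation":[0,0,0],"rot":[0,0,0],"fingers":0.2},{"translation":[0,0,0],"rot":[0,0,0],"fingers":0.2}]'
```

```text
t: 7.2
position: [0.6043, 0.0122, 0.0605]
tcp_rot: [[-0.005, 1.0, 0.005], [1.0, 0.005, -0.0], [-0.0, 0.005, -1.0]]
force: [-0.1, -0.5, 0.4]
finger_gap: 0.0567
gripper_force: 0.0
```

```bash
python3 -m creep '[{"translation":[0,-0.0025,0.0155],"rot":[0,0,0],"fingers":0.2},{"translation":[0,0,0.0155],"rot":[0,0,0],"fingers":0.2},{"translation":[0,0,0.0155],"rot":[0,0,0],"fingers":0.2},{"translation":[0,0,0],"rot":[0,0,0],"fingers":-0.8},{"translation":[0,0,0],"rot":[0,0,0],"fingers":-0.8},{"translation":[0,0,0],"rot":[0,0,0],"fingers":-0.8},{"translation":[0,0,0],"rot":[0,0,0],"fingers":-0.8},{"translation":[0,0,0],"rot":[0,0,0],"fingers":-0.8},{"translation":[0,0,0],"rot":[0,0,0],"fingers":-0.8}]' 25
```

```text
t: 7.95
position: [0.6011, 0.0129, 0.021]
tcp_rot: [[-0.006, 1.0, 0.002], [1.0, 0.006, -0.0], [-0.0, 0.002, -1.0]]
force: [0.7, 0.2, 0.5]
finger_gap: 0.0251
gripper_force: 25.0
```

```bash
python3 -m creep '[{"translation":[0,0,-0.035],"rot":[0,0,0],"fingers":-0.8},{"translation":[0,0,-0.035],"rot":[0,0,0],"fingers":-0.8},{"translation":[0,0,-0.035],"rot":[0,0,0],"fingers":-0.8},{"translation":[-0.0416,-0.015,0],"rot":[0,0,0],"fingers":-0.8},{"translation":[-0.0416,-0.015,0],"rot":[0,0,0],"fingers":-0.8},{"translation":[-0.0416,-0.015,0],"rot":[0,0,0],"fingers":-0.8},{"translation":[-0.0416,-0.015,0],"rot":[0,0,0],"fingers":-0.8},{"translation":[-0.0416,-0.015,0],"rot":[0,0,0],"fingers":-0.8},{"translation":[0,0,0],"rot":[0,0,0],"fingers":-0.8},{"translation":[0,0,0],"rot":[0,0,0],"fingers":-0.8}]'; python3 -m creep '[{"translation":[0,0,0],"rot":[0,0,0],"fingers":-0.8},{"translation":[0,0,0],"rot":[0,0,0],"fingers":-0.8},{"translation":[0,0,0],"rot":[0,0,0],"fingers":-0.8}]'
```

```text
t: 8.78
position: [0.5407, -0.1555, 0.1043]
tcp_rot: [[-0.002, 1.0, 0.0], [1.0, 0.002, 0.0], [0.0, 0.0, -1.0]]
force: [-1.0, 0.6, -1.2]
finger_gap: 0.0252
gripper_force: 25.0
t: 9.03
position: [0.5417, -0.1526, 0.1041]
tcp_rot: [[-0.008, 1.0, 0.0], [1.0, 0.008, 0.0], [0.0, 0.0, -1.0]]
force: [1.2, -0.1, 0.7]
finger_gap: 0.0251
gripper_force: 25.0
```

Good. Go down to z ≈ 0.054, check the force, then lower further.

```bash
python3 -m creep '[{"translation":[0,0.0008,0.025],"rot":[0,0,0],"fingers":-0.8},{"translation":[0,0,0.025],"rot":[0,0,0],"fingers":-0.8},{"translation":[0,0,0.006],"rot":[0,0,0],"fingers":-0.8},{"translation":[0,0,0.006],"rot":[0,0,0],"fingers":-0.8},{"translation":[0,0,0],"rot":[0,0,0],"fingers":-0.8}]'; python3 -m creep '[{"translation":[0,0,0.006],"rot":[0,0,0],"fingers":-0.8},{"translation":[0,0,0.006],"rot":[0,0,0],"fingers":-0.8},{"translation":[0,0,0],"rot":[0,0,0],"fingers":-0.8}]'
```

```text
t: 9.45
position: [0.5417, -0.153, 0.0538]
tcp_rot: [[-0.007, 1.0, -0.002], [1.0, 0.007, 0.001], [0.001, -0.002, -1.0]]
force: [-0.1, 0.6, -0.4]
finger_gap: 0.0255
gripper_force: 25.0
t: 9.7
position: [0.5418, -0.1537, 0.0446]
tcp_rot: [[-0.006, 1.0, -0.0], [1.0, 0.006, 0.0], [0.0, -0.0, -1.0]]
force: [-1.0, 0.7, -1.0]
finger_gap: 0.0256
gripper_force: 25.0
```

```bash
python3 -m creep '[{"translation":[0,0,0],"rot":[0,0,0],"fingers":0.1},{"translation":[0,0,0],"rot":[0,0,0],"fingers":0.1},{"translation":[0,0,0],"rot":[0,0,0],"fingers":0.1},{"translation":[0,0,-0.03],"rot":[0,0,0],"fingers":0.1},{"translation":[0,0,-0.045],"rot":[0,0,0],"fingers":0.1},{"translation":[0,0,-0.045],"rot":[0,0,0],"fingers":0.1},{"translation":[0.045,-0.02,-0.01],"rot":[0,0,0],"fingers":0.1},{"translation":[0.045,-0.02,0],"rot":[0,0,0],"fingers":0.1},{"translation":[0.045,-0.02,0],"rot":[0,0,0],"fingers":0.1},{"translation":[0.045,-0.02,0],"rot":[0,0,0],"fingers":0.1}]'
python3 - <<'E'
from h import *
t=vision.snapshot("top");s=vision.snapshot("side")
a=cv2.resize(t[160:260,165:365],None,fx=4,fy=4,interpolation=cv2.INTER_CUBIC)
b=cv2.resize(s[120:300,190:300],None,fx=2.5,fy=2.5,interpolation=cv2.INTER_CUBIC)[:400]
cv2.imwrite("pics/c2.png",a);cv2.imwrite("pics/d2.png",cv2.resize(s[120:300,190:300],None,fx=3.3,fy=3.3,interpolation=cv2.INTER_CUBIC))
print(status.read_state()["position"])
E
```

```text
t: 10.53
position: [0.4767, -0.0092, 0.1501]
tcp_rot: [[-0.005, 1.0, 0.002], [1.0, 0.005, 0.0], [0.0, 0.002, -1.0]]
force: [-0.3, 0.8, -0.9]
finger_gap: 0.0516
gripper_force: 0.0
[ 0.47544395 -0.00617955  0.14998035]
```

View pics/c2.png

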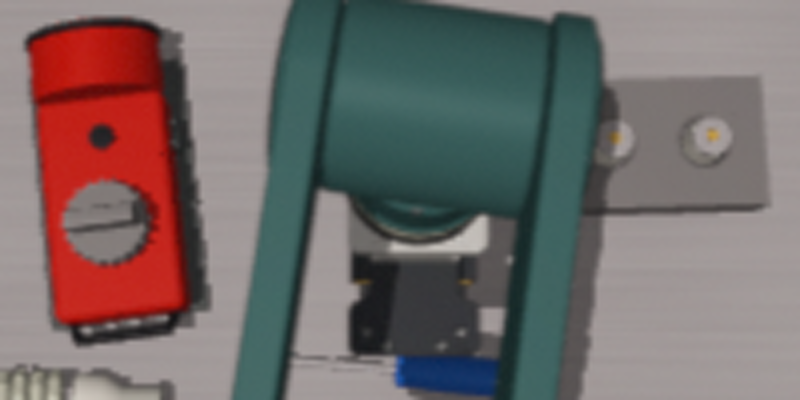

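View pics/d2.png

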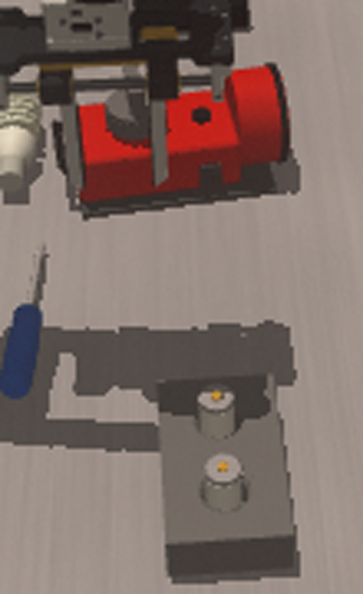

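Run:
```python
from h import *
T=lambda x,y:((x+.5)/4-.5+165,(y+.5)/4-.5+160)
S=lambda x,y:((x+.5)/3.3-.5+190,(y+.5)/3.3-.5+120)
for a,b in[((615,137),(216,396)),((711,134),(222,467))]:print(two(T(*a),S(*b)))
u,v=proj("side",[.48,.182,.082]);print((u-190)*3.5,(v-130)*3.5)
u,v=proj("side",[.48,.182,.11]);print((u-190)*3.5,(v-130)*3.5)
t=cv2.imread("pics/top0.png")
# cap disc: non-red inside lantern
h=cv2.cvtColor(t,cv2.COLOR_BGR2HSV);m=np.zeros(t.shape[:2],np.uint8)
m[203:228,178:206]=((h[203:228,178:206,1]<110)*255)
c=max(cv2.findContours(m,0,2)[0],key=cv2.contourArea);print(cv2.fitEllipse(c),cv2.contourArea(c))
e=cv2.fitEllipse(c)[0];print(plane("top",*e,.082),plane("top",*e,.075))
for d in((75,0),(0,0)):pass
```

```text
(array([ 0.54193217, -0.1532175 ,  0.06663888]), np.float64(0.00020383454258636512))
(array([ 0.54424342, -0.21812797,  0.06594487]), np.float64(0.0007718344565140825))
139.792864802794 72.77361049919249
137.85771739542963 46.09191859924593
((191.2469482421875, 215.2235870361328), (19.962678909301758, 20.334197998046875), 61.29530715942383) 313.5
[0.47961662 0.1813485  0.082     ] [0.48045926 0.18248111 0.075     ]
```

Both cells are seated, with tops at 66.6 and 65.9 mm against the 66 mm expected. The cap is at (0.480, 0.182), with the lantern yawed about 8°. Moving over the cap.

```bash
python3 -m creep '[{"translation":[0.047,0.0015,0],"rot":[0,0,0],"fingers":0.1},{"translation":[0.047,0.0015,0],"rot":[0,0,0],"fingers":0.1},{"translation":[0.047,0.0015,0],"rot":[0,0,0],"fingers":0.1},{"translation":[0.047,0.0015,0],"rot":[0,0,0],"fingers":0.1},{"translation":[0.047,0.0015,0],"rot":[0,0,0],"fingers":0.1},{"translation":[0,0,0],"rot":[0,0,-0.033],"fingers":0.1},{"translation":[0,0,0],"rot":[0,0,-0.033],"fingers":0.1},{"translation":[0,0,0],"rot":[0,0,0],"fingers":0.1},{"translation":[0,0,0],"rot":[0,0,0],"fingers":0.1},{"translation":[0,0,0],"rot":[0,0,0],"fingers":0.1}]'
```

```text
t: 11.47
position: [0.4825, 0.1771, 0.1492]
tcp_rot: [[-0.141, 0.99, 0.001], [0.99, 0.141, -0.0], [-0.0, 0.0, -1.0]]
force: [0.5, 0.1, 0.1]
finger_gap: 0.0518
gripper_force: 0.0
```

```bash
python3 -m creep '[{"translation":[0.0066,-0.0022,0.0254],"rot":[0,0,0],"fingers":0.1},{"translation":[0,0,0.0254],"rot":[0,0,0],"fingers":0.1},{"translation":[0,0,0.0254],"rot":[0,0,0],"fingers":0.1},{"translation":[0,0,0],"rot":[0,0,0],"fingers":0.1},{"translation":[0,0,0],"rot":[0,0,0],"fingers":0.1},{"translation":[0,0,0],"rot":[0,0,0],"fingers":0.1}]'
python3 - <<'E'
from h import *
s=vision.snapshot("side");t=vision.snapshot("top")
k=lambda i:cv2.resize(i,(400,400),interpolation=cv2.INTER_CUBIC)
cv2.imwrite("pics/e.png",np.hstack([k(s[110:190,190:270]),k(t[170:250,155:235])]))
print(status.read_state()["position"])
E
```

```text
t: 11.97
position: [0.4804, 0.1825, 0.0893]
tcp_rot: [[-0.142, 0.99, 0.002], [0.99, 0.142, 0.001], [0.0, 0.002, -1.0]]
force: [-0.2, 0.3, 0.7]
finger_gap: 0.0518
gripper_force: 0.0
[0.48080546 0.18280711 0.0899504 ]
```

View pics/e.png

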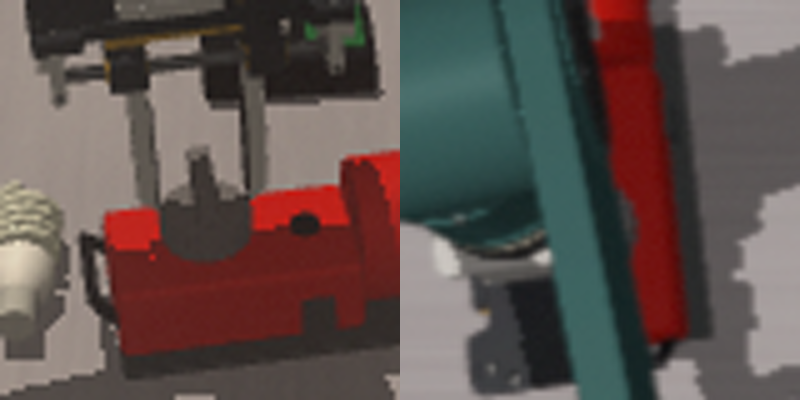

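The fingers straddle the wing symmetrically (side crop, fingers at 150 and 255, wing at 200). Lower a touch and grip.

```bash
python3 -m creep '[{"translation":[0,0,0.003],"rot":[0,0,0],"fingers":-1},{"translation":[0,0,0],"rot":[0,0,0],"fingers":-1},{"translation":[0,0,0],"rot":[0,0,0],"fingers":-1},{"translation":[0,0,0],"rot":[0,0,0],"fingers":-1},{"translation":[0,0,0],"rot":[0,0,0],"fingers":-1},{"translation":[0,0,0],"rot":[0,0,0],"fingers":-1},{"translation":[0,0,0],"rot":[0,0,0],"fingers":-1},{"translation":[0,0,0],"rot":[0,0,0],"fingers":-1}]' 30; python3 -c "
from h import *
s=status.read_state();print(s['torque'],s['joint_torque'][5],s['q'][5])"
```

```text
t: 12.73
position: [0.4802, 0.1829, 0.086]
tcp_rot: [[-0.144, 0.99, 0.002], [0.99, 0.144, 0.0], [0.0, 0.002, -1.0]]
force: [1.9, 0.6, 0.5]
finger_gap: 0.0119
gripper_force: 30.0
[-0.08122557 -0.27985998 -0.01360293] 0.016234061331488192 0.10952162282306115
```

```bash
python3 -m creep '[{"translation":[0,0,0],"rot":[0,0,-0.03],"fingers":-1},{"translation":[0,0,0],"rot":[0,0,-0.03],"fingers":-1},{"translation":[0,0,0],"rot":[0,0,-0.03],"fingers":-1},{"translation":[0,0,0],"rot":[0,0,-0.03],"fingers":-1},{"translation":[0,0,0],"rot":[0,0,0],"fingers":-1},{"translation":[0,0,0],"rot":[0,0,0],"fingers":-1}]'; python3 -c "
from h import *
s=status.read_state();print(s['torque'],s['joint_torque'][5],s['q'])"
```

```text
t: 13.23
position: [0.4799, 0.1824, 0.0858]
tcp_rot: [[-0.384, 0.924, 0.001], [0.924, 0.384, -0.001], [-0.001, 0.001, -1.0]]
force: [1.6, -1.7, -0.3]
finger_gap: 0.0115
gripper_force: 30.0
[-0.32917946 -0.30916417 -0.0076984 ] -0.05625308956950903 [ 2.53298791e-01  6.10936392e-02  1.63906575e+00 -7.82692254e-04
  1.44075104e+00 -1.40234292e-01]
```

```bash
python3 -m creep '[{"translation":[0,0,0],"rot":[0,0,-0.03],"fingers":-1},{"translation":[0,0,0],"rot":[0,0,-0.03],"fingers":-1},{"translation":[0,0,0],"rot":[0,0,-0.03],"fingers":-1},{"translation":[0,0,0],"rot":[0,0,-0.03],"fingers":-1}]'; python3 -c "
from h import *
s=status.read_state();print(s['torque'],s['joint_torque'][5],s['q'][5])"
```

```text
t: 13.57
position: [0.48, 0.1822, 0.0858]
tcp_rot: [[-0.604, 0.797, 0.001], [0.797, 0.604, -0.001], [-0.001, 0.0, -1.0]]
force: [2.7, -2.0, 0.6]
finger_gap: 0.0117
gripper_force: 30.0
[-0.40403754 -0.33440196 -0.00673239] 0.5835579335689545 -0.39456078156889496
```

Counter-clockwise turns freely. Continue to about 87°, the middle of the lift-off window.

```bash
python3 -m creep '[{"translation":[0,0,0],"rot":[0,0,-0.0485],"fingers":-1},{"translation":[0,0,0],"rot":[0,0,-0.0485],"fingers":-1},{"translation":[0,0,0],"rot":[0,0,-0.0485],"fingers":-1},{"translation":[0,0,0],"rot":[0,0,-0.0485],"fingers":-1},{"translation":[0,0,0],"rot":[0,0,-0.0485],"fingers":-1},{"translation":[0,0,0],"rot":[0,0,-0.0485],"fingers":-1},{"translation":[0,0,0],"rot":[0,0,-0.0485],"fingers":-1},{"translation":[0,0,0],"rot":[0,0,-0.0485],"fingers":-1},{"translation":[0,0,0],"rot":[0,0,-0.0485],"fingers":-1},{"translation":[0,0,0],"rot":[0,0,-0.0485],"fingers":-1}]'; python3 -m creep '[{"translation":[0,0,0],"rot":[0,0,0],"fingers":-1},{"translation":[0,0,0],"rot":[0,0,0],"fingers":-1},{"translation":[0,0,-0.005],"rot":[0,0,0],"fingers":-1},{"translation":[0,0,-0.005],"rot":[0,0,0],"fingers":-1},{"translation":[0,0,0],"rot":[0,0,0],"fingers":-1}]'
```

```text
t: 14.4
position: [0.4797, 0.182, 0.0857]
tcp_rot: [[-0.996, -0.095, 0.0], [-0.095, 0.996, -0.001], [-0.0, -0.002, -1.0]]
force: [0.4, -2.2, 0.5]
finger_gap: 0.0115
gripper_force: 30.0
t: 14.82
position: [0.4793, 0.1835, 0.0945]
tcp_rot: [[-0.996, -0.09, -0.0], [-0.09, 0.996, 0.002], [0.0, 0.002, -1.0]]
force: [0.2, -0.0, 0.3]
finger_gap: 0.0119
gripper_force: 30.0
```

It lifts free with no resisting force. Raise it about 88 mm more.

```bash
python3 -m creep '[{"translation":[0,0,-0.022],"rot":[0,0,0],"fingers":-1},{"translation":[0,0,-0.022],"rot":[0,0,0],"fingers":-1},{"translation":[0,0,-0.022],"rot":[0,0,0],"fingers":-1},{"translation":[0,0,-0.022],"rot":[0,0,0],"fingers":-1},{"translation":[0,0,-0.022],"rot":[0,0,0],"fingers":-1},{"translation":[0,0,0],"rot":[0,0,0],"fingers":-1},{"translation":[0,0,0],"rot":[0,0,0],"fingers":-1},{"translation":[0,0,0],"rot":[0,0,0],"fingers":-1},{"translation":[0,0,0],"rot":[0,0,0],"fingers":-1},{"translation":[0,0,0],"rot":[0,0,0],"fingers":-1}]'
python3 - <<'E'
from h import *
s=vision.snapshot("side")
cv2.imwrite("pics/f.png",cv2.resize(s[70:290,180:330],None,fx=2.7,fy=2.7,interpolation=cv2.INTER_CUBIC))
E
```

```text
t: 15.65
position: [0.4786, 0.1827, 0.18]
tcp_rot: [[-0.996, -0.092, -0.003], [-0.092, 0.996, -0.0], [0.003, -0.0, -1.0]]
force: [0.2, 0.5, -0.1]
finger_gap: 0.0119
gripper_force: 30.0
```

View pics/f.png

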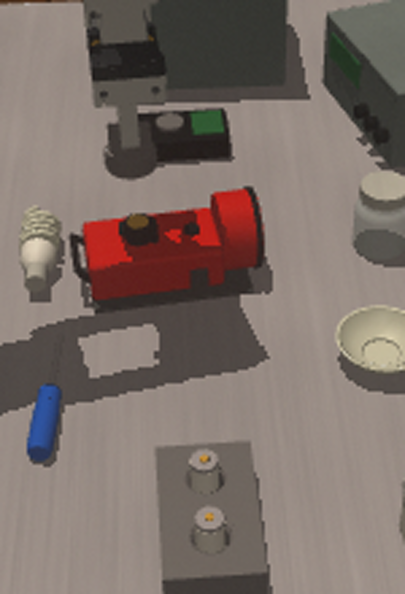

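The cap hangs in the gripper at crop (130,155), well clear of the bare neck at (138,228), and both cells are seated. Handing in.

```bash
python3 -c "
from bench import order
print(order.sign_off())"
```

```text
the job is handed in; nothing more can be done
None
```

The job is handed in (no verdict shown): both cells sit at the bottom of their wells, and the cap, which loosened counter-clockwise, is held about 76 mm above the neck.

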